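Load the lacquer strainer and screw its retaining ring down

ROBOT

A 7-joint arm with a two-finger parallel gripper is mounted at the origin on the work surface. World frame = base frame: x ahead of the robot, y to its left, z up, the work surface at z = 0. Lengths are in m, angles in rad, forces in N, time in s.
With the tool pointing down it reaches from about 0.425 to 0.925 m from the base axis. Payload 6.8 kg.
Tool frame: the origin (TCP) lies between the finger pads; the fingertips stand 14 mm ahead of it and the grasp point (between the pads) lies 5 mm behind it; z points along the fingers, y is the line along which they close (so a half turn about z gives the same grasp; the last joint's range is limited). The gripper opens to 85 mm and grips with 20 to 120 N. Pads are 22 mm wide; open, the fingers measure 114 mm over their backs; the gripper's body (76 mm by 85 mm) begins 54 mm behind the grasp point. The pads swing forward as they close: fully open they stand 13 mm farther back than shut.
Start: joints at [1.171, 0.477, 0.022, 1.555, -0.011, 1.109, -0.083], TCP at [0.194, -0.646, 0.245] pointing down, gripper open.
Joint ranges: [-2.96, 2.96], [-0.34, 2.1], [-1.41, 1.46], [0.24, 2.44], [-1.37, 4.51], [0.17, 1.92], [-2.96, 2.96]. Speed limits (rad/s): [2.39, 2.39, 3.14, 3.14, 3.14, 3.14, 3.14].

INTERFACE

Orientations are given as a rotation vector (axis times angle).
In Python, from bench import r, eyes, ticket gives the robot as it stands. The module is installed in compiled form; this text tells all that it offers.
- The arm moves only by the tool arm_command, never from a script. Its argument "plan" is text: rows parted by semicolons, each of 4 numbers parted by spaces: the shift along the tool's x, y, z in m, then the turn about the tool's z in degrees. In form: tx ty tz yaw; .... A call has 1 to 20 rows; each row shifts and turns the commanded pose from where the row before left it, along the tool's axes as they then stand; what a row does not reach is not made up. A row lasts 1/8 s, in which the tool goes at most 62.5 mm and 10.7 degrees, less where a joint would pass 70% of its speed; a pose out of reach is approached as far as the arm can. A call is refused whole if a number of a shift passes 0.0625 or a number of a turn 10.7, either way. A call with a gripper value outside its range is refused whole. "hand" is the closure, from -1 (fully open) to 1 (shut), set as the call begins (left out, the last holds). The fingers move at their own pace and stop on an object; "grip_force" is the grip in N (left out, the last holds). Time passes only in rows, so rows that do not move let the fingers close. It gives the time, the measured TCP pose, the force, the opening and the grip force at its end, in the units of the state.
- r.get_obs(): the state, without advancing time (a new reading comes with each control period).
- eyes.grab_frame(name): name is "scene" or "top" or "wrist"; returns (picture, depth): 480x640x3 uint8, red, green, blue; 480x640 float32, m along the optical axis (not along the pixel's ray), 0 where there is no reading.
- eyes.calibration(name): a dict with "fov_y" (degrees; the focal length in pixels is half the picture's height over the tangent of half this angle, whatever the lens; pixels are square), "cx", "cy" (the principal point, pixels), "origin" and "attitude" of the camera in the world; the wrist camera has in their place "tool_from_camera" (4x4, takes a point from camera to tool coordinates, whose origin is the TCP and whose axes are the flange's). Camera axes: x right, y up, looking along -z (the intrinsics and any distortion apply to the point x, -y, -z); pixel columns grow to the right and rows downward; lengths in m; the calibration is good to about 2 mm. A picture is of the moment at which its call begins: read the wrist's pose just before it. calibration takes no time and is no camera call.
- ticket.hand_in(): hands the job in; it is judged then, once.
The state is a dict: "clock": time; "joints": joint angles; "qvel": joint speeds; "tau": joint torques, N m; "tcp_pos": TCP position; "orientation": TCP orientation; "contact_force": force on the tool from outside, world axes, zero at the start; "moment": the same for the moment, N m; "grip_width": finger opening in m; "gripper_force": force on a finger pad.
Only numpy, scipy, OpenCV 4.12 (cv2) and the standard library are available. Lean on these libraries where they do the work, as an engineer would, in place of code of your own. Each camera call takes 0.05 s, during which the arm holds its last target. There are 200 camera calls.

TASK

Put the lacquer strainer back together: lay the oblong strainer plate flat in the oblong pocket of the barrel, then the oblong spacer with the tube on top of it, tube upward around the strainer's knob. Then turn the retaining ring clockwise by its post as far as it goes, so that its claws clamp both parts, and let go. Leave the round strainer where it is; it belongs to another machine.

Things in the scene. Friction and masses are not known exactly. Their poses are not given: they have to be found in the camera images.
- barrel: Strainer barrel: fixed upright aluminium drum, 124 mm across, 58 mm high. Origin: on its axis at the bench; z up. The oblong pocket in its top, 90 mm along its x by 54 mm along its y, has a flat floor 47 mm above the origin. The dark ring round its mouth has a 96 mm bore, top about 73 mm above the bench.
- ring (a joint): Angle of the dark steel retaining ring about the barrel's axis, growing clockwise seen from above: 0 open, stop at 1.4 rad (sinks 4 mm by then). Starts at 0 to 0.2. Takes 1 to 2 N at the post, up to 8 N at the end; stays put. Two claws, 16 mm wide, reach in to 29 mm from the axis: at 0 on the barrel's +y and -y, clear of the pocket; from 1.2 on over the pocket's ends, pressing on the parts.
- post (a point): Top centre of the upright steel post, 12 mm diameter, on the ring's lever arm, 95 mm from the barrel's axis, 41 mm above the arm: turn the ring by it. With the ring at 0 it lies at 220 degrees (counter-clockwise from above, from the barrel's +x), on the robot's side; at 1.4 rad at 140 degrees. Top about 113 mm above the bench when open, 109 mm screwed down.
- strainer: Oblong strainer: steel plate with round ends and small holes, 80 mm long (x), 44 mm wide (y), 6 mm thick, about 160 g, with an upright round knob in its middle, 14 mm diameter, 45 mm high above the plate. Lies flat, knob up. Origin: centre of its underside; z up the knob, whose top is at 51 mm.
- spacer: Spacer: oblong grey plastic plate, 80 mm long (x), 44 mm wide (y), 6 mm thick, about 100 g, with an upright open tube in its middle, 40 mm outside and 34 mm inside diameter, its bore going through the plate. Lies flat, tube up. Origin: centre of its underside; z up the tube, whose top is at 51 mm.
- round_strainer: Round steel strainer disc, 72 mm diameter, 6 mm thick, with the same kind of knob: the wrong one, leave it alone. Origin: centre of its underside. (A loose sanding block 26 mm high and, beyond the barrel, a yellow pot 85 mm high also stand on the bench; nothing in the work area is taller than the post.)
Things that resemble listed ones, but are neither listed nor needed, are in the scene too. What is shaped like the strainer but blue or orange is not meant.

How it is judged:
On the way, in this order (a step that is already met when the one before it is completed fails the run):
1. the oblong strainer lies flat on the floor of the barrel's pocket (horizontal distance between strainer and barrel below 0.012 m and z of strainer in the frame of barrel between 0.044 and 0.05 m and angle between strainer's own z axis and vertical below 0.1 rad and angle between the x axis of strainer and the x axis of barrel, either way round below 0.35 rad), for 0.2 s.
2. the spacer lies flat on the strainer in the pocket (all of step 1 and horizontal distance between spacer and barrel below 0.012 m and z of spacer in the frame of barrel between 0.05 and 0.056 m and angle between spacer's own z axis and vertical below 0.1 rad and angle between the x axis of spacer and the x axis of barrel, either way round below 0.35 rad), for 0.2 s.
3. the retaining ring is turned down over both, past 1.2 rad (all of step 2 and value of joint ring above 1.2 rad), for 0.2 s.
At the end, for the whole second after the job is handed in: The strainer lies flat on the pocket's floor and the spacer flat on the strainer (each centred within 12 mm of the barrel's axis, within 3 mm of its seated height, tilted less than 0.1 rad, its length within 0.35 rad of the pocket's), both at rest, and the ring stands beyond 1.2 rad (all of step 3 and linear speed of each of strainer, spacer below 0.02 m/s); the robot touches nothing.
It fails at once if the round strainer is pushed more than 30 mm or lifted (distance of round_strainer from where it was at the start of the episode above 0.03 m).
It also fails if it takes over 61 s, if anything falls off the work surface, if the arm or the gripper's body presses on something with over 40 N, if the wrist force passes 120 N, or if a joint passes its speed limit or range.

## Working session

There is one attempt and no reset: what is moved stays moved. The work goes in short steps, Python scripts to look and compute and a tool call to move; the robot and the scene stay as the last step left them, time stands still between calls to the robot, and variables do not carry over. Pictures are saved under pics/ and viewed, at most 10 in all, crops included, and the job is handed in when it is done.

Besides the shell and the picture viewer there is one more tool, called in YAML: its name, and indented under it one key for each argument. arm_command: Moves the arm, as the interface text tells. Its arguments: {"type":"object","properties":{"plan":{"type":"string"},"hand":{"type":"number"},"grip_force":{"type":"number"}},"required":["plan"]}

```bash
mkdir -p pics
cat > h.py <<'E'
import numpy as np, cv2
from bench import r, eyes, ticket
from scipy.spatial.transform import Rotation as R
def cal(n):
    c=eyes.calibration(n); return c
def cloud(n, d, o=None):
    c=eyes.calibration(n); f=240/np.tan(np.radians(c["fov_y"])/2)
    v,u=np.mgrid[0:480,0:640]
    P=np.stack([(u-c["cx"])/f*d, -(v-c["cy"])/f*d, -d],-1)
    if n=="wrist":
        T=np.array(c["tool_from_camera"]); Rm=R.from_rotvec(o["orientation"]).as_matrix()
        P=P@T[:3,:3].T+T[:3,3]; return P@Rm.T+np.array(o["tcp_pos"])
    A=np.array(c["attitude"]); 
    A=A if A.ndim==2 else R.from_rotvec(A).as_matrix()
    return P@A.T+np.array(c["origin"])
def save(n,im): cv2.imwrite("pics/"+n,im[...,::-1])
E
python3 - <<'E'
from h import *
for n in("scene","top","wrist"): print(n,cal(n))
o=r.get_obs(); print(o)
for n in("top","scene"):
    p,d=eyes.grab_frame(n); save(n+"0.png",p); np.savez(n+"0.npz",p=p,d=d); print(d.min(),d.max())
E
```

```text
scene {'fov_y': 51.150576413444476, 'cx': 318.28153437297624, 'cy': 246.52463193142583, 'origin': array([1.25502253, 0.3777274 , 0.6026725 ]), 'attitude': array([0.58397217, 1.00656637, 1.85249134])}
top {'fov_y': 42.980547433767484, 'cx': 314.44073390947807, 'cy': 238.66683783347264, 'origin': array([ 0.34547514, -0.02059826,  1.34472463]), 'attitude': array([ 0.15429659, -0.13474174, -1.5378548 ])}
wrist {'fov_y': 59.80365791811521, 'cx': 318.3372527431663, 'cy': 239.7478986424795, 'tool_from_camera': array([[ 8.99732500e-04,  9.65467614e-01,  2.60521548e-01,
         6.57386561e-02],
       [ 9.99999215e-01, -1.09594178e-03,  6.07874884e-04,
         6.58964953e-04],
       [ 8.72399964e-04,  2.60520796e-01, -9.65467842e-01,
        -1.29440831e-01],
       [ 0.00000000e+00,  0.00000000e+00,  0.00000000e+00,
         1.00000000e+00]])}
{'clock': 0.0, 'joints': array([ 1.1708712 ,  0.47779673,  0.02233919,  1.55643807, -0.01153364,
        1.10933095, -0.08309218]), 'qvel': array([-0.00152371, -0.00162061, -0.00012466,  0.00140681,  0.00148561,
       -0.00031057,  0.00228176]), 'tau': array([ 1.50854544e-04, -5.96446288e+01,  1.60803694e+00, -2.81194443e+01,
        1.24262972e-02,  9.39245423e-03, -8.95283421e-06]), 'tcp_pos': array([ 0.19403041, -0.64591567,  0.24433361]), 'orientation': array([-3.10641747e+00, -4.56533577e-01,  5.86730370e-04]), 'contact_force': array([-0.32629655,  0.12732649,  0.00694598]), 'moment': array([-0.01221704,  0.03662009,  0.00814836]), 'gripper_force': 0.0, 'grip_width': 0.08565341203466342}
0.0 2.3335915
0.0 3.746278
```

View pics/top0.png

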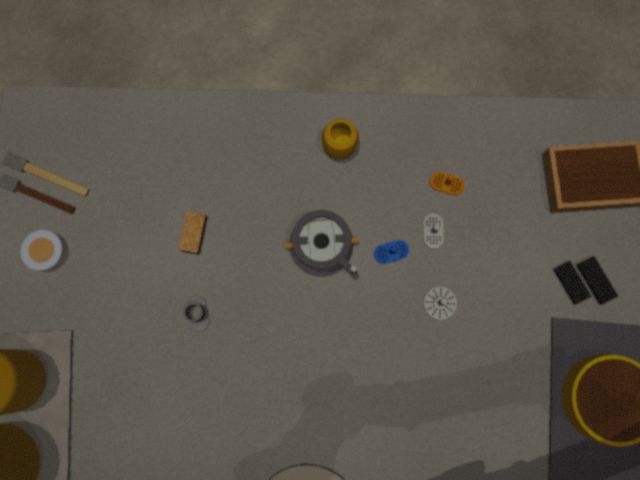

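View pics/scene0.png

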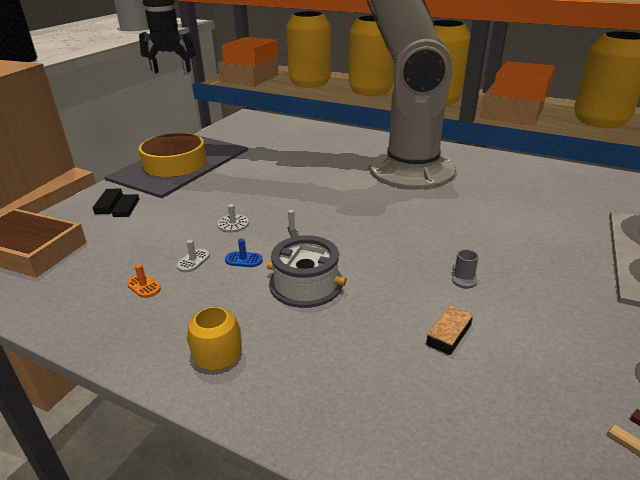

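Top view: oblong grey strainer at (433,231), round one at (440,303), blue (391,251) and orange (447,183) look-alikes. Spacer is at (196,312), barrel at (321,241) and post at (353,268). The grey oblong at (433,231) fits the description: steel and round-ended. Next I'll measure and confirm it in a crop.

Run:
```python
from h import *
z=np.load("top0.npz"); p,d=z["p"],z["d"]; C=cloud("top",d)
print("bench z", np.round([C[v,u,2] for v,u in((300,260),(200,260),(350,480))],4))
a=cv2.resize(p[165:335,365:475],None,fx=3.5,fy=3.5,interpolation=3); b=cv2.resize(p[165:335,275:375],None,fx=3.5,fy=3.5,interpolation=3)
save("crop1.png",np.hstack([a,b])[:600])
def stat(name,u0,v0,rad,zlo,zhi):
    m=np.zeros(d.shape,bool); m[v0-rad:v0+rad,u0-rad:u0+rad]=1
    m&=(C[...,2]>zlo)&(C[...,2]<zhi)&(d>0)
    Q=C[m]
    if len(Q)<3: print(name,len(Q)); return
    (cx,cy),(w,h),an=cv2.minAreaRect(Q[:,:2].astype(np.float32)*1000)
    print(name,len(Q),"rect",round(cx,1),round(cy,1),round(w,1),round(h,1),round(an,1),"med",np.round(np.median(Q,0),4),"mean",np.round(Q.mean(0),4))
stat("strainer plate",433,231,26,.003,.012); stat("strainer knob",433,231,26,.035,.07)
stat("round plate",440,303,26,.003,.012); stat("round knob",440,303,26,.035,.07)
stat("blue plate",391,251,22,.003,.012)
stat("spacer plate",196,312,28,.003,.012); stat("spacer tube",196,312,28,.035,.07)
stat("ring",321,241,36,.065,.08); stat("pocket",321,241,20,.04,.052); stat("barreltop",321,241,36,.053,.064);stat("post",353,268,14,.1,.125)
stat("all",321,241,45,.02,.13);stat("pot",340,139,25,.07,.1);stat("block",193,233,30,.015,.04)
```

```text
bench z [-0.0035 -0.0011 -0.0024]
strainer plate 773 rect 622.0 -263.5 117.3 115.9 0.8 med [ 0.6163 -0.2624  0.0053] mean [ 0.6186 -0.2634  0.0059]
strainer knob 41 rect 621.2 -263.2 12.8 14.0 4.8 med [ 0.62   -0.263   0.0503] mean [ 0.6205 -0.2633  0.0481]
round plate 908 rect 459.4 -278.4 109.8 112.5 0.0 med [ 0.459  -0.2762  0.0057] mean [ 0.4603 -0.2768  0.006 ]
round knob 43 rect 460.5 -277.6 12.9 11.9 6.5 med [ 0.4605 -0.2772  0.0496] mean [ 0.4605 -0.2773  0.0484]
blue plate 658 rect 573.9 -170.4 98.6 96.1 0.5 med [ 0.5707 -0.1711  0.0055] mean [ 0.5717 -0.1714  0.0059]
spacer plate 668 rect 426.7 255.9 120.3 124.3 1.8 med [0.4225 0.2516 0.0049] mean [0.4244 0.2537 0.0055]
spacer tube 127 rect 422.7 251.9 38.4 38.6 5.4 med [0.422  0.2528 0.0484] mean [0.4224 0.2525 0.047 ]
ring 1471 rect 571.7 -17.7 151.0 126.8 9.0 med [ 0.58   -0.0228  0.0721] mean [ 0.5791 -0.0196  0.0721]
pocket 949 rect 584.8 -9.8 87.3 71.0 1.3 med [ 0.5853 -0.0148  0.0467] mean [ 0.5854 -0.0148  0.0467]
barreltop 401 rect 577.1 -16.8 111.2 97.6 2.1 med [ 0.5911 -0.0117  0.0578] mean [ 0.589  -0.0148  0.058 ]
post 28 rect 516.3 -83.0 10.1 9.8 88.3 med [ 0.5168 -0.0823  0.1111] mean [ 0.5163 -0.0825  0.1114]
all 3095 rect 572.5 -31.4 167.0 126.9 55.1 med [ 0.5817 -0.0177  0.0629] mean [ 0.581  -0.0179  0.0604]
pot 494 rect 818.3 -50.3 73.3 74.0 28.6 med [ 0.8071 -0.0495  0.0797] mean [ 0.8115 -0.0501  0.0796]
block 828 rect 600.1 271.4 45.5 89.9 81.4 med [0.5991 0.2706 0.0257] mean [0.5992 0.2707 0.0254]
```

View pics/crop1.png

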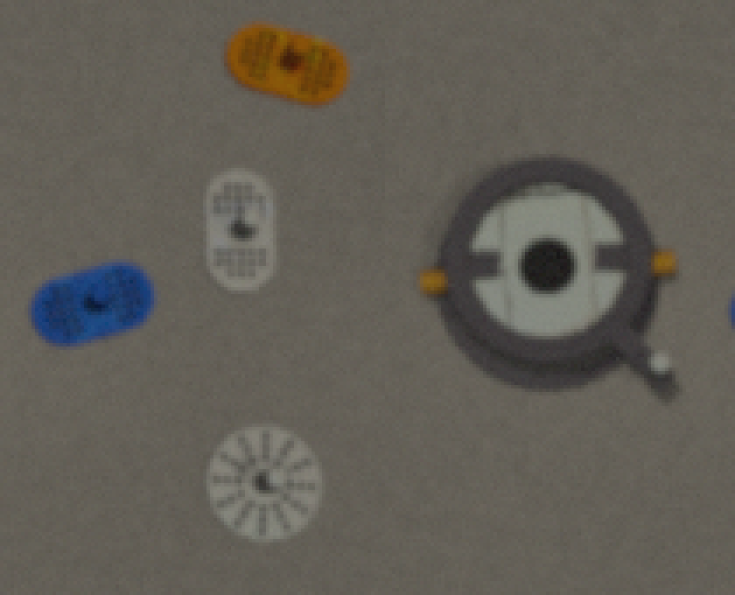

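Crop confirms: the strainer is the grey oblong plate (crop 240,230). The barrel pocket runs roughly along the image vertical, with claws at left and right and the post at lower right. Next, orientations and centres.

```bash
cat >> h.py <<'E'
def goto(x,y,z,yaw=None):
    o=r.get_obs(); M=R.from_rotvec(o["orientation"]).as_matrix(); t=M.T@(np.array([x,y,z])-o["tcp_pos"])
    cy=np.degrees(np.arctan2(M[1,0],M[0,0])); print("tcp",np.round(o["tcp_pos"],4),"yaw",round(cy,2),"tilt",np.round(M[:,2],4),"t",round(o["clock"],2))
    print("tool shift",np.round(t,4), "turn", None if yaw is None else round(-((yaw-cy+180)%360-180),2))
def rayplane(n,uv,z,o=None):
    c=eyes.calibration(n)
    C1=cloud(n,np.ones((480,640)),o)
    org=np.array(c["origin"]) if n!="wrist" else R.from_rotvec(o["orientation"]).as_matrix()@np.array(c["tool_from_camera"])[:3,3]+o["tcp_pos"]
    uv=np.round(np.atleast_2d(uv)).astype(int); D=C1[uv[:,1],uv[:,0]]-org
    return org+D*((z-org[2])/D[:,2])[:,None]
def fit(n,mask,z,o=None):
    mask=mask.astype(np.uint8); k,l,s,_=cv2.connectedComponentsWithStats(mask); i=1+np.argmax(s[1:,4]); v,u=np.nonzero(l==i)
    P=rayplane(n,np.c_[u,v],z,o)[:,:2]*1000; h=cv2.convexHull(P.astype(np.float32)); (cx,cy),(w,hh),a=cv2.minAreaRect(h)
    if w<hh: a+=90; w,hh=hh,w
    print(n,len(P),"centre",round(cx,1),round(cy,1),"size",round(w,1),round(hh,1),"long axis deg",round((a+90)%180-90,1)); return P
E
python3 - <<'E'
from h import *
z=np.load("top0.npz"); p,d=z["p"].astype(int),z["d"]; C=cloud("top",d)
def win(u0,v0,r): 
    m=np.zeros(d.shape,bool); m[v0-r:v0+r,u0-r:u0+r]=1; return m
g=p.sum(2)
for n,u,v in(("strainer",433,231),("round",440,303)):
    w=win(u,v,24); bg=np.median(g[w]); print(n,bg,np.percentile(g[w],95)); fit("top",cv2.morphologyEx((w&(g>bg+70)).astype(np.uint8),cv2.MORPH_CLOSE,np.ones((5,5))),.006)
w=win(196,312,26); print("spacer px",np.median(g[w]),p[320,205],p[312,196],p[304,196],p[322,200])
# height map for the plate (bench offset corrected locally)
e=C[...,2]-np.median(C[(C[...,2]<.01)&w][:,2]); fit("top",cv2.medianBlur(((w)&(e>.0035)).astype(np.uint8),3),.006)
yel=(p[...,0]-p[...,2]>50)&win(321,241,42); k,l,s,c=cv2.connectedComponentsWithStats(yel.astype(np.uint8)); print(s[1:,4]); P=rayplane("top",c[1:],.03); print("pins",np.round(P,4))
w=win(321,241,45)
rg=w&(C[...,2]>.066)&(C[...,2]<.08); Q=C[rg][:,:2]
from scipy.optimize import least_squares
b=w&(C[...,2]>.066)&(C[...,2]<.08)
# outer ring fit by boundary radii
c0=np.array([.582,-.018]); 
for _ in range(5):
    q=Q-c0; ang=np.arctan2(q[:,1],q[:,0]); rr=np.hypot(*q.T); pts=[]
    for a in np.arange(-np.pi,np.pi,.1):
        m=(abs(ang-a)<.05)
        if m.any() and not(-2.7<a<-1.9): pts.append(Q[m][np.argmax(rr[m])])
    pts=np.array(pts); s=least_squares(lambda x:np.hypot(*(pts-x[:2]).T)-x[2],[*c0,.06],loss="soft_l1",f_scale=.001); c0=s.x[:2]
print("ring outer fit",s.x)
E
```

```text
strainer 284.0 365.0
top 182 centre 621.5 -266.6 size 75.3 37.6 long axis deg 2.2
round 285.0 374.0
top 633 centre 460.0 -278.8 size 66.0 65.5 long axis deg -88.4
spacer px 276.0 [85 81 79] [101  96  88] [74 74 69] [84 80 75]
top 544 centre 422.5 255.5 size 78.8 50.2 long axis deg 13.8
[36 45]
pins [[ 0.5903 -0.0873  0.03  ]
 [ 0.5752  0.057   0.03  ]]
ring outer fit [ 0.58387594 -0.01533705  0.06326691]
```

Run:
```python
from h import *
goto(.621,-.264,.245,92)
```

```text
tcp [ 0.194  -0.646   0.2444] yaw 16.71 tilt [-6.0e-04  1.5e-03 -1.0e+00] t 0.1
tool shift [ 5.188e-01 -2.431e-01 -2.000e-04] turn -75.29
```

arm_command:
  plan: "0.02 -0.009 0 0; 0.037 -0.0173 0 0; 0.037 -0.0173 0 0; 0.037 -0.0173 0 0; 0.037 -0.0173 0 0; 0.037 -0.0173 0 0; 0.037 -0.0173 0 0; 0.037 -0.0173 0 0; 0.037 -0.0173 0 0; 0.037 -0.0173 0 0; 0.037 -0.0173 0 0; 0.037 -0.0173 0 0; 0.037 -0.0173 0 0; 0.037 -0.0173 0 0; 0.018 -0.0091 0 0"

```text
clock: 1.98
tcp_pos: [0.6231, -0.2601, 0.2451]
orientation: [-3.105, -0.464, -0.001]
contact_force: [-0.9, 0.2, -0.0]
grip_width: 0.0854
gripper_force: 0.0
```

arm_command:
  plan: "0 0 0 -9.4; 0 0 0 -9.4; 0 0 0 -9.4; 0 0 0 -9.4; 0 0 0 -9.4; 0 0 0 -9.4; 0 0 0 -9.4; 0 0 0 -9.4; 0 0 0 0; 0 0 0 0"

```text
clock: 3.22
tcp_pos: [0.621, -0.2645, 0.2453]
orientation: [-2.188, -2.254, 0.001]
contact_force: [0.6, -0.3, 0.3]
grip_width: 0.0855
gripper_force: 0.0
```

Run:
```python
from h import *
goto(.621,-.264,.245,92)
o=r.get_obs(); p,d=eyes.grab_frame("wrist"); save("w1.png",p); np.savez("w1.npz",p=p,d=d,o=o)
C=cloud("wrist",d,o); 
m=(C[...,2]>.035)&(C[...,2]<.07)&(np.hypot(C[...,0]-.621,C[...,1]+.264)<.03); print("knob",m.sum(),np.round(C[m].mean(0),4),np.round(np.percentile(C[m][:,2],95),4),cv2.minAreaRect((C[m][:,:2]*1000).astype(np.float32)))
near=np.hypot(C[...,0]-.621,C[...,1]+.264)<.06
m=near&(d>0)&(C[...,2]>.0035)&(C[...,2]<.012); print("bench",np.median(C[near&(d>0)][:,2]))
fit("wrist",cv2.morphologyEx(m.astype(np.uint8),cv2.MORPH_OPEN,np.ones((3,3))),.006,o)
```

```text
tcp [ 0.621  -0.2645  0.2453] yaw 91.72 tilt [-3.e-04 -2.e-04 -1.e+00] t 3.23
tool shift [ 0.0005 -0.      0.0003] turn -0.28
knob 290 [ 0.6219 -0.2633  0.0496] 0.0528 ((622.0319213867188, -264.2535705566406), (13.439736366271973, 13.236599922180176), 17.83327865600586)
bench 0.2985200413016305
wrist 3483 centre 622.2 -264.5 size 79.6 44.3 long axis deg 1.8
```

View pics/w1.png

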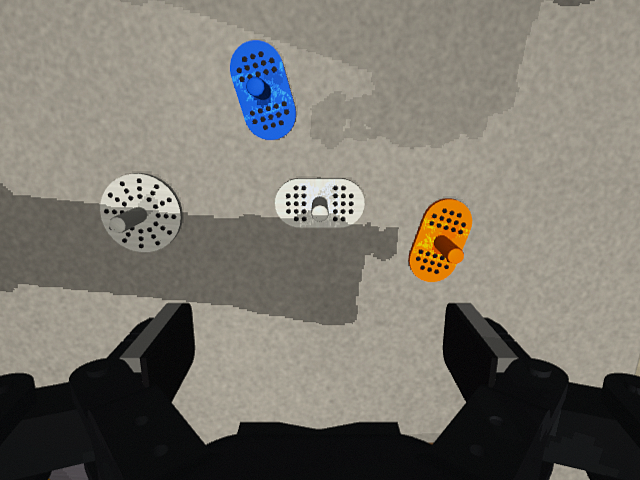

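Wrist view: strainer at (320,203), centred under the tool with its long axis along the finger line. Blue (262,90), orange (440,240) and the round one (140,212) are clear of the fingers. Descending to grip the knob.

arm_command:
  plan: "0 0.001 0.03 0; 0 0 0.035 0; 0 0 0.035 0; 0 0 0.035 0; 0 0 0.035 0; 0 0 0.025 0; 0 0 0.012 0; 0 0 0.005 0; 0 0 0 0; 0 0 0 0"
  hand: -0.2

```text
clock: 4.53
tcp_pos: [0.6231, -0.2647, 0.0344]
orientation: [2.183, 2.257, 0.001]
contact_force: [0.1, 1.1, -0.5]
grip_width: 0.0514
gripper_force: 0.0
```

arm_command:
  plan: "0 0 0 0; 0 0 0 0; 0 0 0 0; 0 0 0 0; 0 0 0 0; 0 0 0 0; 0 0 0 0; 0 0 0 0"
  hand: 1
  grip_force: 50

```text
clock: 5.52
tcp_pos: [0.6227, -0.2645, 0.0338]
orientation: [2.184, 2.258, 0.0]
contact_force: [-0.8, 0.2, 6.0]
grip_width: 0.0125
gripper_force: 48.8
```

arm_command:
  plan: "0 0 -0.01 0; 0 0 -0.03 0; 0 0 -0.03 0; 0 0 -0.04 0; 0 0 -0.04 0; 0 0 -0.03 0; 0 0 -0.01 0; 0 0 0 0; 0 0 0 0"

```text
clock: 6.65
tcp_pos: [0.6214, -0.2642, 0.2213]
orientation: [-2.182, -2.256, 0.002]
contact_force: [0.1, 0.2, -2.6]
grip_width: 0.0127
gripper_force: 48.8
```

Run:
```python
from h import *
goto(.583,-.10,.22,96); goto(.5835,-.015,.19,96)
```

```text
tcp [ 0.6214 -0.2642  0.2213] yaw 91.93 tilt [-0.0029  0.001  -1.    ] t 6.65
tool shift [ 0.1654 -0.0328  0.0016] turn -4.07
tcp [ 0.6214 -0.2642  0.2213] yaw 91.93 tilt [-0.0029  0.001  -1.    ] t 6.65
tool shift [ 0.2503 -0.0294  0.0317] turn -4.07
```

arm_command:
  plan: "0.02 -0.004 0 -2; 0.036 -0.007 0 -2; 0.036 -0.007 0 0; 0.036 -0.007 0 0; 0.026 -0.005 0 0; 0.01 0 0 0; 0 0 0 0; 0 0 0 0"

```text
clock: 7.65
tcp_pos: [0.5783, -0.105, 0.2231]
orientation: [2.105, 2.332, -0.001]
contact_force: [-0.3, -0.5, -2.2]
grip_width: 0.0127
gripper_force: 48.8
```

Run:
```python
from h import *
goto(.583,-.10,.22,96)
o=r.get_obs(); p,d=eyes.grab_frame("wrist"); save("w2.png",p); np.savez("w2.npz",p=p,d=d,o=o)
C=cloud("wrist",d,o); near=(np.hypot(C[...,0]-.583,C[...,1]+.015)<.08)&(d>0)
for n,a,b in(("ring",.068,.08),("deck",.054,.063),("floor",.042,.051)):
    print(n,end=" "); m=near&(C[...,2]>a)&(C[...,2]<b); fit("wrist",cv2.morphologyEx(m.astype(np.uint8),cv2.MORPH_OPEN,np.ones((3,3))),{"ring":.073,"deck":.058,"floor":.047}[n],o); print(np.median(C[m][:,2]))
m=near&(C[...,2]>.1)&(C[...,2]<.125);print("post",C[m].mean(0))
```

```text
tcp [ 0.5783 -0.105   0.2231] yaw 95.84 tilt [-2.e-04 -6.e-04 -1.e+00] t 7.65
tool shift [0.0045 0.0052 0.003 ] turn -0.16
ring wrist 15217 centre 584.6 -21.0 size 126.5 115.7 long axis deg 3.2
0.07330985271824046
deck wrist 2758 centre 580.7 22.0 size 80.6 22.3 long axis deg 5.9
0.05872980080606219
floor wrist 10880 centre 584.4 -15.0 size 91.0 54.7 long axis deg 6.5
0.0479105788224075
post [nan nan nan]<stdin>:7: RuntimeWarning: Mean of empty slice.
  ret = um.true_divide(
```

View pics/w2.png

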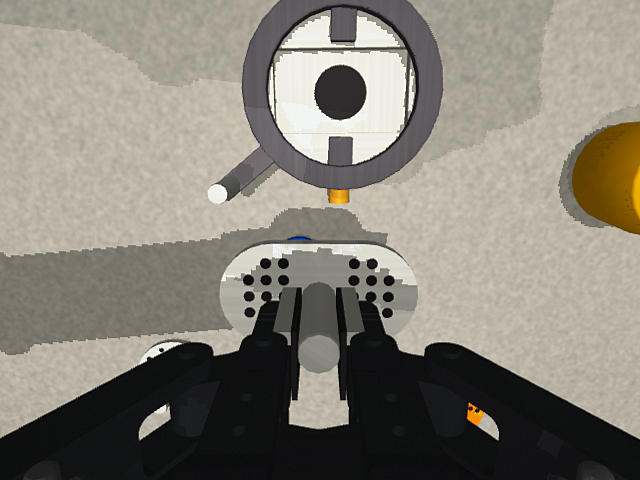

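Wrist view: pocket centred at (340,92) with its floor measured at 91x55 mm, axis 6.5°. Claws lie at top and bottom, clear of it. The strainer hangs level and square in the fingers at (318,290).

Run:
```python
from h import *
goto(.5844,-.015,.2,96.5)
```

```text
tcp [ 0.5783 -0.1051  0.2231] yaw 95.82 tilt [-2.e-04 -4.e-04 -1.e+00] t 7.7
tool shift [0.089  0.0152 0.023 ] turn -0.68
```

arm_command:
  plan: "0.015 0.003 0 0; 0.03 0.005 0 -0.7; 0.03 0.005 0.01 0; 0.014 0.002 0.013 0; 0 0 0 0; 0 0 0 0; 0 0 0 0"

```text
clock: 8.57
tcp_pos: [0.5837, -0.0151, 0.2006]
orientation: [2.091, 2.343, -0.0]
contact_force: [-1.1, -0.1, -1.8]
grip_width: 0.0125
gripper_force: 48.9
```

Run:
```python
from h import *
goto(.5844,-.015,.082,96.5)
```

```text
tcp [ 0.5837 -0.0151  0.2006] yaw 96.49 tilt [ 6.e-04 -6.e-04 -1.e+00] t 8.57
tool shift [1.000e-04 6.000e-04 1.186e-01] turn -0.01
```

arm_command:
  plan: "0 0.0006 0.02 0; 0 0 0.025 0; 0 0 0.025 0; 0 0 0.02 0; 0 0 0.012 0; 0 0 0.008 0; 0 0 0.004 0; 0 0 0.004 0; 0 0 0.001 0; 0 0 0 0; 0 0 0 0"

```text
clock: 9.95
tcp_pos: [0.5842, -0.0135, 0.0816]
orientation: [2.089, 2.346, 0.001]
contact_force: [0.5, -0.6, -1.8]
grip_width: 0.0123
gripper_force: 48.9
```

arm_command:
  plan: "0 0 0.001 0; 0 0 0 0"

```text
clock: 10.2
tcp_pos: [0.5842, -0.0135, 0.0808]
orientation: [2.089, 2.345, 0.0]
contact_force: [-0.8, -1.2, 4.0]
grip_width: 0.0126
gripper_force: 49.5
```

arm_command:
  plan: "0 0 0 0; 0 0 0 0; 0 0 0 0; 0 0 0 0; 0 0 -0.01 0; 0 0 -0.03 0; 0 0 -0.04 0; 0 0 -0.03 0; 0 0 -0.03 0; 0 0 0 0; 0 0 0 0"
  hand: 0.3

```text
clock: 11.58
tcp_pos: [0.5836, -0.0136, 0.2201]
orientation: [-2.089, -2.346, 0.001]
contact_force: [-0.1, -1.0, -0.6]
grip_width: 0.0296
gripper_force: 0.0
```

Run:
```python
from h import *
p,d=eyes.grab_frame("top"); C=cloud("top",d)
goto(.423,.20,.25,104)
m=(np.hypot(C[...,0]-.584,C[...,1]+.015)<.03)&(d>0)
k=m&(C[...,2]>.085)&(C[...,2]<.11); print("knob",k.sum(),C[k].mean(0),C[k][:,2].max()); 
o=r.get_obs(); p,d=eyes.grab_frame("wrist"); save("w3.png",p);C=cloud("wrist",d,o)
m=(np.hypot(C[...,0]-.584,C[...,1]+.015)<.06)&(d>0)&(C[...,2]>.0505)&(C[...,2]<.0565); print(np.percentile(C[m][:,2],[5,50,95])); fit("wrist",m,.053,o)
Q=C[m]; A=np.c_[Q[:,:2],np.ones(len(Q))]; print("tilt",np.linalg.lstsq(A,Q[:,2],rcond=None)[0])
```

```text
tcp [ 0.5833 -0.0137  0.2196] yaw 96.62 tilt [-1.4e-03 -2.0e-04 -1.0e+00] t 11.62
tool shift [ 0.2307 -0.1347 -0.0302] turn -7.38<stdin>:5: RuntimeWarning: Mean of empty slice.
  ret = um.true_divide(
Traceback (most recent call last):
ValueError: zero-size array to reduction operation maximum which has no identity
```

Run:
```python
from h import *
o=r.get_obs(); p,d=eyes.grab_frame("wrist"); save("w3.png",p);C=cloud("wrist",d,o)
near=(np.hypot(C[...,0]-.584,C[...,1]+.015)<.06)&(d>0)
m=near&(C[...,2]>.0505)&(C[...,2]<.0565); print(m.sum(),np.percentile(C[m][:,2],[5,50,95])); fit("wrist",m,.053,o)
Q=C[m]; A=np.c_[Q[:,:2],np.ones(len(Q))]; print("tilt",np.linalg.lstsq(A,Q[:,2],rcond=None)[0])
m=near&(C[...,2]>.09)&(C[...,2]<.115); print(m.sum(),C[m].max(0),C[m].min(0))
```

```text
5602 [0.05231374 0.05375584 0.0550496 ]
wrist 5188 centre 584.3 -13.2 size 79.9 43.8 long axis deg 6.7
tilt [0.00105012 0.00043079 0.05311623]
414 [ 0.59119315 -0.00675671  0.10006998] [ 0.57768589 -0.02005279  0.09027858]
```

View pics/w3.png

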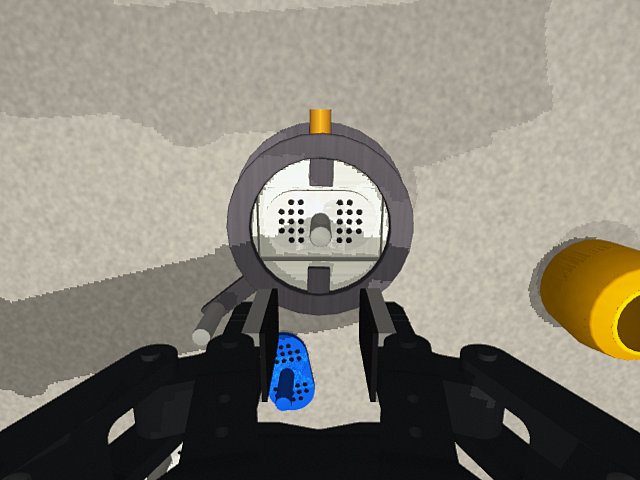

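The strainer lies flat on the pocket floor: its plate at (320,222) is level, centred to 2 mm and at 6.7°. Next, the spacer.

arm_command:
  plan: "0.015 -0.009 -0.006 0; 0.03 -0.0175 -0.006 0; 0.036 -0.021 -0.006 0; 0.036 -0.021 -0.006 0; 0.036 -0.021 -0.006 0; 0.036 -0.021 0 0; 0.027 -0.016 0 0; 0.015 -0.008 0 0; 0 0 0 -7.4; 0 0 0 0; 0 0 0 0"
  hand: -0.6

```text
clock: 13.05
tcp_pos: [0.4239, 0.2, 0.2502]
orientation: [-1.938, -2.473, 0.001]
contact_force: [-0.5, 0.9, -0.8]
grip_width: 0.0684
gripper_force: 0.0
```

Run:
```python
from h import *
goto(.423,.20,.25,104)
o=r.get_obs(); p,d=eyes.grab_frame("wrist"); save("w4.png",p);C=cloud("wrist",d,o)
near=(np.hypot(C[...,0]-.423,C[...,1]-.253)<.07)&(d>0); 
m=near&(C[...,2]>.003)&(C[...,2]<.012); print(np.median(C[near][:,2])); fit("wrist",cv2.morphologyEx(m.astype(np.uint8),cv2.MORPH_OPEN,np.ones((3,3))),.006,o)
m=near&(C[...,2]>.046)&(C[...,2]<.06); print(np.median(C[m][:,2])); fit("wrist",m,.051,o)
```

```text
tcp [0.4239 0.2    0.2502] yaw 103.83 tilt [-3.e-04 -2.e-04 -1.e+00] t 13.05
tool shift [ 0.0002 -0.0009  0.0002] turn -0.17
0.2981654009334717
wrist 1158 centre 399.4 248.1 size 46.7 32.9 long axis deg -85.5
0.051534001625269193
wrist 628 centre 423.0 253.0 size 39.1 38.9 long axis deg 59.1
```

View pics/w4.png

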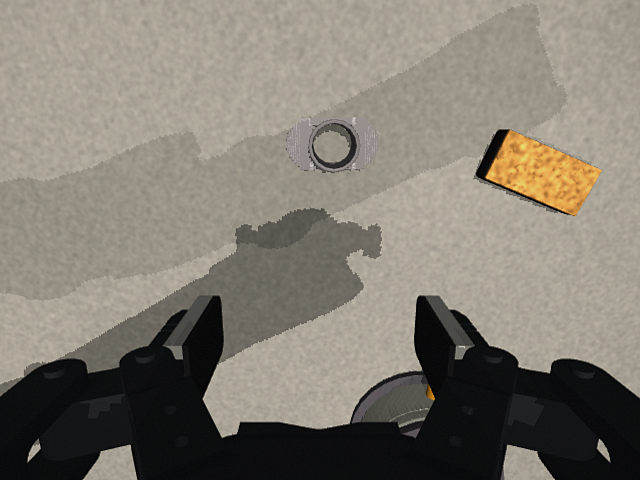

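Spacer at (333,145), with its plate horizontal in the picture. Its axis is nearly along the finger line; I'll get it from both plate lobes.

Run:
```python
from h import *
o=r.get_obs(); p,d=eyes.grab_frame("wrist");C=cloud("wrist",d,o)
near=(np.hypot(C[...,0]-.423,C[...,1]-.253)<.05)&(d>0)&(C[...,2]>.0035)&(C[...,2]<.0095)
m=cv2.morphologyEx(near.astype(np.uint8),cv2.MORPH_OPEN,np.ones((4,4)))
v,u=np.nonzero(m); P=rayplane("wrist",np.c_[u,v],.006,o)[:,:2].astype(np.float32)*1000
print(len(P),cv2.minAreaRect(P), np.median(C[m>0][:,2]))
k,l,s,c=cv2.connectedComponentsWithStats(m); i=1+np.argsort(-s[1:,4])[:2]; print(s[i,4]); q=rayplane("wrist",c[i],.006,o); print(np.degrees(np.arctan2(*(q[0]-q[1])[1::-1])))
goto(.423,.253,.036,104)
```

```text
2107 ((424.4925231933594, 252.55685424804688), (79.76775360107422, 43.85625457763672), 15.110097885131836) 0.0068082149606670805
[1127  980]
-165.1949614437079
tcp [0.424  0.2001 0.2502] yaw 103.88 tilt [-1.e-04 -1.e-04 -1.e+00] t 13.15
tool shift [0.0516 0.0118 0.2142] turn -0.12
```

arm_command:
  plan: "0.025 0.006 0 0; 0.0265 0.0063 0.02 -1.2; 0 0 0.035 0; 0 0 0.035 0; 0 0 0.035 0; 0 0 0.035 0; 0 0 0.03 0; 0 0 0.018 0; 0 0 0.008 0; 0 0 0 0; 0 0 0 0"

```text
clock: 14.52
tcp_pos: [0.4239, 0.2538, 0.0352]
orientation: [1.908, 2.495, 0.002]
contact_force: [-0.3, 0.9, 0.6]
grip_width: 0.0683
gripper_force: 0.0
```

arm_command:
  plan: "0 0 0 0; 0 0 0 0; 0 0 0 0; 0 0 0 0; 0 0 0 0; 0 0 0 0; 0 0 0 0"
  hand: 1
  grip_force: 40

```text
clock: 15.4
tcp_pos: [0.4237, 0.2536, 0.035]
orientation: [1.907, 2.495, 0.002]
contact_force: [-0.9, -0.9, 6.4]
grip_width: 0.038
gripper_force: 40.7
```

arm_command:
  plan: "0 0 -0.01 0; 0 0 -0.03 0; 0 0 -0.04 0; 0 0 -0.04 0; 0 0 -0.04 0; 0 0 -0.02 0; 0 0 -0.01 0; 0 0 0 0; 0 0 0 0"

```text
clock: 16.52
tcp_pos: [0.4227, 0.2529, 0.2233]
orientation: [-1.907, -2.496, 0.003]
contact_force: [-0.6, -0.5, -1.2]
grip_width: 0.0383
gripper_force: 40.4
```

Run:
```python
from h import *
goto(.5843,-.0140,.22,96.6)
o=r.get_obs(); p,d=eyes.grab_frame("wrist"); C=cloud("wrist",d,o); save("w5.png",p)
```

```text
tcp [0.4227 0.2529 0.2233] yaw 105.22 tilt [-1.5e-03 -9.0e-04 -1.0e+00] t 16.52
tool shift [-0.3     0.0858  0.0033] turn 8.62
```

View pics/w5.png

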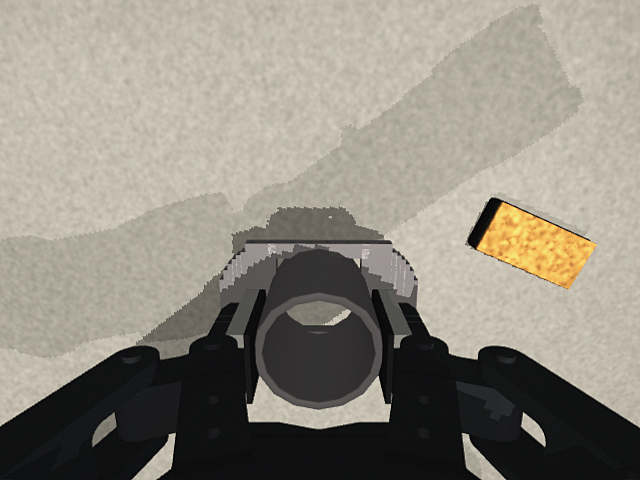

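The spacer is held square and level at (318,320). Carrying it to the barrel.

arm_command:
  plan: "-0.015 0.0043 0 0; -0.03 0.0086 0 0; -0.036 0.0103 0 0; -0.036 0.0103 0 0; -0.036 0.0103 0 0; -0.036 0.0103 0 0; -0.036 0.0103 0 0; -0.036 0.0103 0 0; -0.024 0.0069 0 0; -0.015 0.0043 0 0; 0 0 0 4.3; 0 0 0 4.3; 0 0 0 0; 0 0 0 0"

```text
clock: 18.32
tcp_pos: [0.5847, -0.0134, 0.2242]
orientation: [-2.087, -2.348, 0.0]
contact_force: [-0.6, -0.5, -1.3]
grip_width: 0.0382
gripper_force: 40.4
```

Run:
```python
from h import *
goto(.5843,-.0143,.089,96.6)
```

```text
tcp [ 0.5847 -0.0134  0.2242] yaw 96.73 tilt [-3.e-04 -0.e+00 -1.e+00] t 18.32
tool shift [-0.0008 -0.0005  0.1352] turn 0.13
```

arm_command:
  plan: "-0.001 -0.0005 0.02 0; 0 0 0.03 0; 0 0 0.03 0; 0 0 0.022 0; 0 0 0.013 0; 0 0 0.008 0; 0 0 0.006 0; 0 0 0.004 0; 0 0 0.002 0; 0 0 0 0; 0 0 0 0"

```text
clock: 19.7
tcp_pos: [0.5847, -0.0146, 0.0896]
orientation: [2.089, 2.346, 0.0]
contact_force: [-0.1, -0.1, -0.9]
grip_width: 0.0385
gripper_force: 40.4
```

arm_command:
  plan: "0 0 0.001 0; 0 0 0 0"

```text
clock: 19.95
tcp_pos: [0.5845, -0.0146, 0.0883]
orientation: [-2.09, -2.346, 0.0]
contact_force: [0.4, -0.1, -1.9]
grip_width: 0.0386
gripper_force: 40.4
```

arm_command:
  plan: "0 0 0.0007 0; 0 0 0 0"

```text
clock: 20.2
tcp_pos: [0.5846, -0.0146, 0.0881]
orientation: [2.089, 2.346, -0.0]
contact_force: [-2.1, -0.1, 4.7]
grip_width: 0.0381
gripper_force: 40.9
```

arm_command:
  plan: "0 0 0 0; 0 0 0 0; 0 0 0 0; 0 0 0 0; 0 0 -0.01 0; 0 0 -0.03 0; 0 0 -0.04 0; 0 0 -0.03 0; 0 0 -0.03 0; 0 0 0 0; 0 0 0 0"
  hand: -0.2

```text
clock: 21.58
tcp_pos: [0.5841, -0.0147, 0.2274]
orientation: [-2.089, -2.346, 0.001]
contact_force: [0.2, -0.2, 0.2]
grip_width: 0.0511
gripper_force: 0.0
```

Run:
```python
from h import *
o=r.get_obs(); p,d=eyes.grab_frame("wrist"); save("w6.png",p);C=cloud("wrist",d,o)
near=(np.hypot(C[...,0]-.584,C[...,1]+.015)<.045)&(d>0)
m=near&(C[...,2]>.0568)&(C[...,2]<.063)&(abs((C[...,0]-.584)*-np.sin(.115)+(C[...,1]+.0145)*np.cos(.115))<.018); Q=C[m]; print(m.sum(),np.percentile(Q[:,2],[5,50,95]))
A=np.c_[Q[:,:2],np.ones(len(Q))]; print("tilt",np.linalg.lstsq(A,Q[:,2],rcond=None)[0])
m=near&(C[...,2]>.098)&(C[...,2]<.112); print(np.median(C[m][:,2])); fit("wrist",m,.104,o)
m=(C[...,2]>.1)&(C[...,2]<.125)&(np.hypot(C[...,0]-.516,C[...,1]+.083)<.02); print("post",m.sum(),C[m].mean(0) if m.any() else 0)
goto(.516,-.082,.22,96.6)
```

```text
2527 [0.05837679 0.05970405 0.06106677]
tilt [0.00165019 0.00078039 0.05874752]
0.1039017491308421
wrist 1091 centre 584.6 -14.4 size 39.8 39.5 long axis deg 61.5
post 0 0
tcp [ 0.5839 -0.0147  0.2269] yaw 96.62 tilt [-1.3e-03 -2.0e-04 -1.0e+00] t 21.62
tool shift [-0.059  -0.0752  0.007 ] turn 0.02
```

View pics/w6.png

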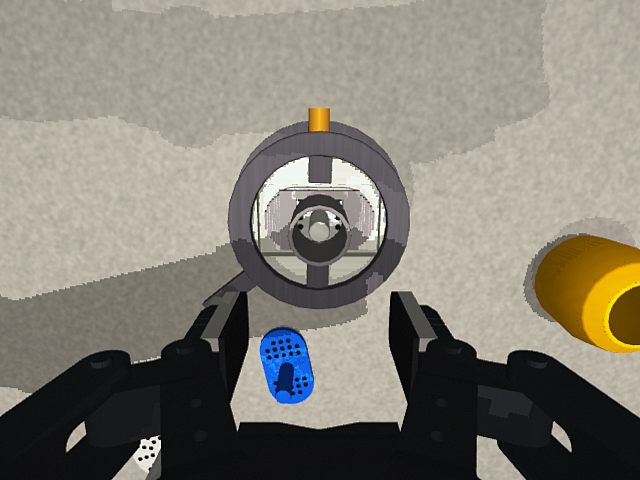

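The spacer is seated flat on the strainer: its top is at 0.0597 m, tilt is under 0.002 rad and the tube is centred around the knob at (320,230). Next, the post, measured from the earlier w2 frame.

Run:
```python
from h import *
z=np.load("w2.npz",allow_pickle=True); C=cloud("wrist",z["d"],z["o"].item())
m=(C[...,2]>.105)&(C[...,2]<.12)&(np.hypot(C[...,0]-.516,C[...,1]+.083)<.02); v,u=np.nonzero(m);print(m.sum(),u.mean(),v.mean(),np.median(C[m][:,2]))
fit("wrist",m,.113,z["o"].item())
P=C[m].mean(0); c=np.array([.5844,-.015]); q=P[:2]-c; print("post",P,"r",np.hypot(*q),"ang",np.degrees(np.arctan2(q[1],q[0]))%360)
goto(P[0],P[1],.20,134)
for a in range(225,140,-10):
    print(a,np.round(c+.095*np.array([np.cos(np.radians(a)),np.sin(np.radians(a))]),4))
```

```text
386 218.60880829015545 192.41968911917098 0.11325009908545425
wrist 386 centre 518.2 -82.1 size 13.3 11.4 long axis deg 31.7
post [ 0.5180774  -0.08216188  0.11258683] r 0.0943896469068469 ang 225.36023953677582
tcp [ 0.5839 -0.0147  0.2269] yaw 96.62 tilt [-1.3e-03 -2.0e-04 -1.0e+00] t 21.62
tool shift [-0.0594 -0.0731  0.027 ] turn -37.38
225 [ 0.5172 -0.0822]
215 [ 0.5066 -0.0695]
205 [ 0.4983 -0.0551]
195 [ 0.4926 -0.0396]
185 [ 0.4898 -0.0233]
175 [ 0.4898 -0.0067]
165 [0.4926 0.0096]
155 [0.4983 0.0251]
145 [0.5066 0.0395]
```

Run:
```python
from h import *
print(np.round(r.get_obs()["joints"],2)); goto(.518,-.0822,.20,45.4)
```

```text
[ 0.35  0.4  -0.55  1.77  0.24  1.04 -0.18]
tcp [ 0.5839 -0.0147  0.2269] yaw 96.62 tilt [-1.3e-03 -2.0e-04 -1.0e+00] t 21.62
tool shift [-0.0594 -0.0732  0.027 ] turn 51.22
```

arm_command:
  plan: "-0.015 -0.018 0 5; 0 0 0 5"
  hand: -0.2

```text
clock: 21.88
tcp_pos: [0.5667, -0.0333, 0.2261]
orientation: [-2.29, -2.148, 0.005]
contact_force: [-0.1, 0.6, 0.6]
grip_width: 0.0508
gripper_force: 0.0
```

Run:
```python
from h import *
print(np.round(r.get_obs()["joints"],2)); goto(.518,-.0822,.20,45.4)
```

```text
[ 0.36  0.37 -0.52  1.81  0.21  1.02 -0.3 ]
tcp [ 0.5667 -0.0333  0.2261] yaw 86.35 tilt [-3.3e-03 -9.0e-04 -1.0e+00] t 21.88
tool shift [-0.0519 -0.0454  0.0263] turn 40.95
```

arm_command:
  plan: "-0.02 -0.018 0.005 0; -0.02 -0.018 0.01 0; -0.012 -0.0094 0.01 0; 0 0 0 8; 0 0 0 8; 0 0 0 8; 0 0 0 8; 0 0 0 9; 0 0 0 0; 0 0 0 0"

```text
clock: 23.12
tcp_pos: [0.5199, -0.0806, 0.2022]
orientation: [-2.894, -1.223, 0.001]
contact_force: [0.0, 0.1, 0.1]
grip_width: 0.0511
gripper_force: 0.0
```

Run:
```python
from h import *
print(np.round(r.get_obs()["joints"],2)); goto(.518,-.0822,.096,45.4)
```

```text
[ 0.35  0.31 -0.38  1.93  0.14  0.93 -0.87]
tcp [ 0.5199 -0.0806  0.2022] yaw 45.81 tilt [-5.e-04  2.e-04 -1.e+00] t 23.12
tool shift [-0.0025 -0.0002  0.1062] turn 0.41
```

arm_command:
  plan: "-0.0025 0 0.02 0.4; 0 0 0.03 0; 0 0 0.025 0; 0 0 0.018 0; 0 0 0.009 0; 0 0 0.004 0; 0 0 0 0; 0 0 0 0"

```text
clock: 24.12
tcp_pos: [0.5187, -0.0826, 0.0973]
orientation: [2.9, 1.207, 0.002]
contact_force: [-0.2, -0.8, 0.3]
grip_width: 0.051
gripper_force: 0.0
```

arm_command:
  plan: "0 0 0 0; 0 0 0 0; 0 0 0 0; 0 0 0 0; 0 0 0 0; 0 0 0 0; 0 0 0 0"
  hand: 1
  grip_force: 30

```text
clock: 25.0
tcp_pos: [0.5183, -0.0826, 0.0968]
orientation: [2.9, 1.208, 0.0]
contact_force: [-2.1, 0.2, 5.9]
grip_width: 0.011
gripper_force: 29.4
```

Run:
```python
from h import *
goto(.518,-.0822,.096,45.4); print(r.get_obs()["grip_width"])
```

```text
tcp [ 0.5183 -0.0826  0.0968] yaw 45.22 tilt [ 2.e-04 -1.e-04 -1.e+00] t 25.0
tool shift [ 0.     -0.0005  0.0008] turn -0.18
0.011037813044939329
```

The post is gripped. Turning 40° along the arc, then checking.

arm_command:
  plan: "0.0001 -0.0033 0 2; 0.0002 -0.0066 0.0002 4; 0.0002 -0.0066 0.0002 4; 0.0002 -0.0066 0.0002 4; 0.0002 -0.0066 0.0002 4; 0.0002 -0.0066 0.0002 4; 0.0002 -0.0066 0.0002 4; 0.0002 -0.0066 0.0002 4; 0.0002 -0.0066 0.0002 4; 0.0002 -0.0066 0.0002 4; 0.0001 -0.0033 0 2; 0 0 0 0"

```text
clock: 26.5
tcp_pos: [0.4902, -0.0237, 0.0948]
orientation: [-3.138, -0.144, 0.001]
contact_force: [-1.7, 0.4, 5.4]
grip_width: 0.0109
gripper_force: 29.5
```

```bash
cat >> h.py <<'E'
def arc():
    o=r.get_obs(); q=o["tcp_pos"][:2]-np.array([.5844,-.015]); print("r",np.hypot(*q),"ang",np.degrees(np.arctan2(q[1],q[0]))%360,"j7",o["joints"][6],o["contact_force"],o["grip_width"])
E
python3 -c "
from h import *
arc(); goto(.4901,-.0238,.095,5.4)"
```

```text
r 0.09456017362755977 ang 185.28135292505962 j7 -1.6700746581038537 [-1.6958653   0.39078909  5.39430932] 0.010915516061053168
tcp [ 0.4902 -0.0237  0.0948] yaw 5.25 tilt [-4.e-04  1.e-04 -1.e+00] t 26.5
tool shift [-0.0001  0.0001 -0.0002] turn -0.15
```

arm_command:
  plan: "0.0001 -0.0033 0 2; 0.0002 -0.0066 0.0002 4; 0.0002 -0.0066 0.0002 4; 0.0002 -0.0066 0.0002 4; 0.0002 -0.0066 0.0002 4; 0.0002 -0.0066 0.0002 4; 0.0002 -0.0066 0.0002 4; 0.0002 -0.0066 0.0002 4; 0.0002 -0.0066 0.0002 4; 0.0001 -0.0033 0 2; 0.0001 -0.0033 0 2; 0 0 0 0"

```text
clock: 28.0
tcp_pos: [0.5046, 0.0356, 0.093]
orientation: [3.013, -0.887, -0.001]
contact_force: [-2.7, 0.2, 3.9]
grip_width: 0.0109
gripper_force: 29.4
```

```bash
python3 -c "
from h import *
arc(); goto(.5,0,.095,-33)"
```

```text
r 0.09445388988336312 ang 147.60918322283882 j7 -2.3581010862940373 [-2.67338498  0.19636368  3.88641835] 0.010876918892875872
tcp [0.5046 0.0356 0.093 ] yaw -32.79 tilt [-9.e-04 -2.e-04 -1.e+00] t 28.0
tool shift [ 0.0154  0.0324 -0.002 ] turn 0.21
```

arm_command:
  plan: "0 -0.0015 0 1; 0 -0.0015 0 1; 0 0 0 0; 0 0 0 0"

```text
clock: 28.5
tcp_pos: [0.5058, 0.0375, 0.093]
orientation: [2.997, -0.939, -0.002]
contact_force: [-3.5, -3.1, 5.5]
grip_width: 0.011
gripper_force: 29.6
```

```bash
python3 -c "
from h import *
arc()"
```

```text
r 0.09450387902971376 ang 146.28230305944555 j7 -2.391748429446933 [-3.48717095 -3.13728892  5.46095632] 0.010961968008285064
```

arm_command:
  plan: "0 -0.0015 0 0; 0 -0.001 0 0; 0 0 0 0; 0 0 0 0"

```text
clock: 29.0
tcp_pos: [0.5059, 0.0375, 0.0929]
orientation: [2.993, -0.941, -0.006]
contact_force: [-7.7, -7.0, 10.2]
grip_width: 0.0109
gripper_force: 30.3
```

```bash
python3 -c "
from h import *
arc()"
```

```text
r 0.09450323574915669 ang 146.21674668262094 j7 -2.395239697645869 [-7.71001295 -7.00461183 10.21934327] 0.010924108961639145
```

The ring is at the stop: force rose with no motion, at 146.2°. Relaxing, opening and withdrawing.

arm_command:
  plan: "0 0.0025 0 0; 0 0 0 0; 0 0 0 0"

```text
clock: 29.38
tcp_pos: [0.5058, 0.0374, 0.093]
orientation: [2.996, -0.939, -0.002]
contact_force: [-5.0, -2.0, 6.9]
grip_width: 0.0109
gripper_force: 29.8
```

arm_command:
  plan: "0 0 0 0; 0 0 0 0; 0 0 0 0; 0 0 0 0; 0 0 -0.01 0; 0 0 -0.03 0; 0 0 -0.03 0; 0 0 -0.03 0; 0 0 -0.03 0; -0.03 0 0 0; -0.03 0 0 0; 0 0 0 0; 0 0 0 0"
  hand: 0.2

```text
clock: 31.0
tcp_pos: [0.458, 0.0722, 0.2238]
orientation: [-2.997, 0.939, -0.002]
contact_force: [0.2, -0.1, 0.3]
grip_width: 0.0341
gripper_force: 0.0
```

Run:
```python
from h import *
o=r.get_obs(); p,d=eyes.grab_frame("scene"); C=cloud("scene",d); save("s2.png",cv2.resize(p[200:330,220:400],None,fx=4,fy=4))
pw,dw=eyes.grab_frame("wrist"); C=cloud("wrist",dw,o)
m=(dw>0)&(C[...,2]>.1)&(C[...,2]<.12)&(np.hypot(C[...,0]-.506,C[...,1]-.038)<.03)
q=C[m].mean(0)[:2]-[.5844,-.015] if m.any() else [0,0]; print(m.sum(),np.hypot(*q),np.degrees(np.arctan2(q[1],q[0]))%360)
m=(dw>0)&(C[...,2]>.098)&(C[...,2]<.11)&(np.hypot(C[...,0]-.584,C[...,1]+.015)<.03); print(m.sum(),np.median(C[m][:,2]) if m.any() else 0)
```

```text
341 0.09488313067512559 146.583348392635
0 0
```

View pics/s2.png

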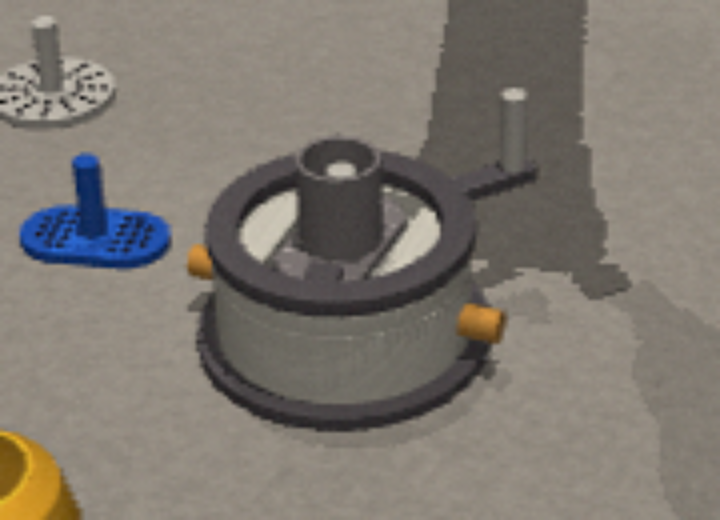

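The tube stands upright around the knob at (342,170). A claw lies over the pocket end at (325,270), and the post at (513,95) is at 146.6°, meaning the ring is at about 1.4 rad. The gripper is clear.

```bash
python3 -c "
from h import *
print(ticket.hand_in())"
```

```text
the job is handed in; nothing more can be done
None
```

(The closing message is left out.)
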